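# Sort the odds and ends off the magnet bench

## Robot

A 7-joint arm with a two-finger parallel gripper is mounted at the origin on the work surface. World frame = base frame: x ahead of the robot, y to its left, z up, the work surface at z = 0. Lengths are in m, angles in degrees, forces in N, time in s.
With the tool pointing down it reaches from about 0.35 to 0.9 m from the base axis. Payload 7.2 kg.
Tool frame: the origin (TCP) lies midway between the tips of the shut fingers; the grasp point (between the pads) lies 19 mm behind it (arm.pinch_z is the distance from the TCP to the grasp point, in m); z points along the fingers, y is the line along which they close (so a half turn about z gives the same grasp; the last joint's range is limited). The gripper opens to 88 mm and grips with 3 to 60 N. Pads are 20 mm wide; open, the fingers measure 115 mm over their backs; the gripper's body (75 mm by 178 mm) begins 61 mm behind the grasp point.
Start: joints at [68.113, 23.554, -0.728, 91.456, 0.321, 64.991, -4.71], TCP at [0.193, -0.594, 0.223] pointing down, gripper open.
Joint ranges: [-169.25, 169.25], [-16.82, 113.86], [-84.01, 82.57], [7.8, 145.47], [-59.2, 239.2], [7.22, 106.19], [-163.78, 163.78]. Speed limits (degrees/s): [136.94, 136.94, 172.46, 172.46, 180, 180, 180].

## Interface

Orientations are given as [roll, pitch, yaw] about the fixed x, y, z axes, in that order (R = Rz(yaw) Ry(pitch) Rx(roll)).
In Python, from station import state, vision, workorder, nets, arm gives the robot as it stands.
- The arm moves only by the tool jog_arm, never from a script. Its argument "targets" is a list of rows, each an object with "dp": the shift along the world's x, y, z in units of 30 mm (1.0 is 30 mm), a list of three; "turn": the turn about the world's z in units of 5 degrees (1.0 is 5 degrees). In form: [{"dp": [tx, ty, tz], "turn": turn}, ...]. A call has 1 to 20 rows; each row is the pose to reach, as a shift and turn from the pose commanded when the call began; what a row does not reach only later rows make up. A row lasts 1/12 s, in which the tool goes at most 41.7 mm and 7.16 degrees, less where a joint would pass 70% of its speed; a pose out of reach is approached as far as the arm can. A call with a gripper value outside its range is refused whole. "fingers" is the opening, from -1 (shut) to 1 (fully open), so that 0 is half open, set as the call begins (left out, the last holds). The fingers move at their own pace and stop on an object; the grip force is fixed at half the most. Time passes only in rows, so rows that repeat a pose let the fingers close. It gives the time, the measured TCP pose, the force, the opening and the grip force at its end, in the units of the state.
- state(): the state, without advancing time (a new reading comes with each control period).
- vision.grab_frame(name): name is "side" or "top"; returns a dict with "image" (420x560x3 uint8, red, green, blue), "intrinsics" (3x3 intrinsics, pixels), "position" and "rotation" of the camera in the world. Camera axes: x right, y down, z forward; pixel columns grow to the right and rows downward; lengths in m; the calibration is good to about 2 mm. A picture is of the moment at which its call begins. There is no depth.
- workorder.finish_job(): hands the job in; it is judged then, once.
Trained networks look in a picture, given as the dict that the camera call returned (one of the last four; its "shot" number tells which), for a name from the list of things; names that differ only in an ending like _2 or _b are one class to them, and where a whole thing is asked for, a point or a joint stands for the part that bears it (a point fixed in the world has none). Each returns a list of dicts, best first, with "confidence" (0 to 1); they miss things now and then, are a little off and sometimes report something else, mostly with a low value. They report only what shows in the picture. A call takes as long as a camera call. They do not tell look-alikes from the thing itself.
- nets.look_for(picture, name): "point" ([column, row] in pixels, amid what is visible of it).
- nets.masks_of(picture, name): "mask" (420x560 bool, what is visible of it) and "point" ([column, row] in pixels, amid what is visible of it).
- nets.landmark_of(picture, name): "point" ([column, row] in pixels: a listed point, or the origin of a listed thing).
The state is a dict: "clock": time; "qpos": joint angles; "joint_vel": joint speeds; "joint_efforts": joint torques, N m; "tool_pos": TCP position; "tool_rot": TCP orientation; "wrist_force": force on the tool from outside, world axes, zero at the start; "wrist_torque": the same for the moment, N m; "grip_width": finger opening in m; "grip_force": force on a finger pad.
Only numpy, scipy, OpenCV 4.12 (cv2) and the standard library are available. Lean on these libraries where they do the work, as an engineer would, in place of code of your own. Each camera call takes 0.05 s, during which the arm holds its last target. There are 200 camera calls.

## Task

Sort the mixed parts on the bench: both galvanised shim tabs go into the steel bin, each lying flat on its floor and not on top of the other; the titanium spacer goes upright into the blue tray, the yellow nylon wedge into the green tray and the black rubber mallet head into the red tray. The copper block is still in use, so leave it where it is.

Things in the scene. Friction and masses are not known exactly. Their poses are not given: they have to be found in the camera images.
- shim_slot_mid (a point): galvanised (light grey) steel shim tab with a 12 mm wide open slot running 28 mm in from its +x end; 60 (x) x 30 (y) x 8 (z) mm, about 90 g, lying flat on the bench at the start. Point at its centre, half-way up (4 mm above its underside); x along its length, z up
- shim_hole_mid (a point): galvanised (light grey) steel shim tab with one 14 mm round hole at its centre; 60 (x) x 30 (y) x 8 (z) mm, about 100 g, lying flat on the bench at the start. Point at its centre, half-way up (4 mm above its underside); x along its length, z up
- spacer_mid (a point): polished titanium (warm grey) spacer, a tube standing upright, 36 mm outside, 18 mm bore, 30 mm high, about 100 g. Point at its centre, half-way up (15 mm); z along its axis, up
- wedge_mid (a point): yellow nylon wedge, 60 mm long (x) and 30 mm wide (y) with upright parallel side faces; its top slopes from 28 mm high at the -x end to 8 mm at the +x end; about 40 g. Point at the middle of its length and width, half-way up there (9 mm above its underside); z up
- mallet_mid (a point): black rubber mallet head lying down, 70 mm long (x), a square block 46 mm wide (y) and 46 mm high in the middle 32 mm of its length with round faces of 45 mm diameter at both ends, about 250 g. Point at its centre, half-way up (23 mm above its underside); z up
- copper_mid (a point): copper block that stays where it is, 36 x 36 x 30 mm high with a dark 14 mm bore on top, about 330 g. Point at its centre, half-way up (15 mm); z up
- bin: fixed steel bin with two dark hinges at its front (-x) lip, latched level, open on top, 120 (x) x 180 (y) mm outside; walls 4 mm thick (inside 112 x 172 mm); inner floor 10 mm above the origin; its rim is 45 mm above the bench at the back (+x), 35 mm at the sides, 27 mm at the front. Origin at the centre of its underside on the bench, x from front to back, y along its length, z up
- tray_blue: fixed blue plastic tray, open on top, 120 x 120 mm outside and 28 mm high, walls and floor 4 mm thick (inside 112 x 112 mm, inner floor 4 mm above the origin). Origin at the centre of its underside, x and y along its sides, z up
- tray_green: fixed green plastic tray, open on top, 120 x 120 mm outside and 28 mm high, walls and floor 4 mm thick (inside 112 x 112 mm, inner floor 4 mm above the origin). Origin at the centre of its underside, x and y along its sides, z up
- tray_red: fixed red plastic tray, open on top, 120 x 120 mm outside and 28 mm high, walls and floor 4 mm thick (inside 112 x 112 mm, inner floor 4 mm above the origin). Origin at the centre of its underside, x and y along its sides, z up
Things that resemble listed ones, but are neither listed nor needed, are in the scene too. Of the things that look like the part that bears spacer_mid, take the one that is farthest from the robot's base at the start. There is more than one size of the tray_green; the job needs the smaller.

How it is judged:
By the outcome, as a careful person would: the job done as asked, in the order asked, and still so for the second after the job is handed in, with the robot touching nothing.
It also fails if it takes over 141 s, if anything falls off the work surface, if the arm or the gripper's body presses on something with over 40 N, if the wrist force passes 120 N, or if a joint passes its speed limit or range.

## Working session

There is one attempt and no reset: what is moved stays moved. The work goes in short steps, Python scripts to look and compute and a tool call to move; the robot and the scene stay as the last step left them, time stands still between calls to the robot, and variables do not carry over. Pictures are saved under pics/ and viewed, at most 14 in all, crops included, and the job is handed in when it is done.

Besides the shell and the picture viewer there is one more tool, called after "Emit:" in YAML: its name, and indented under it one key for each argument. jog_arm: Moves the arm, as the interface text tells. Its arguments: {"type":"object","properties":{"targets":{"type":"array"},"fingers":{"type":"number"}},"required":["targets"]}

```bash
mkdir -p pics; ls; cat > h.py <<'E'
import numpy as np, cv2
from station import state, vision, workorder, nets, arm
def ray(pic,px,z):
    K=np.array(pic["intrinsics"]);R=np.array(pic["rotation"]);p=np.array(pic["position"])
    d=R@np.linalg.inv(K)@np.array([px[0],px[1],1.0])
    return p+d*(z-p[2])/d[2]
def save(pic,n): cv2.imwrite(f"pics/{n}.png",pic["image"][:,:,::-1])
E
python3 - <<'E'
from h import *
Z=dict(shim_slot_mid=.004,shim_hole_mid=.004,spacer_mid=.015,wedge_mid=.009,mallet_mid=.023,copper_mid=.015,bin=0,tray_blue=0,tray_green=0,tray_red=0)
for c in ("top","side"):
    pic=vision.grab_frame(c);save(pic,c)
    print(c,np.round(pic["position"],3),np.round(pic["rotation"],2).tolist())
    for n,z in Z.items():
        for d in nets.landmark_of(pic,n): print(n,round(d["confidence"],2),np.round(d["point"]),np.round(ray(pic,d["point"],z),3))
print(state())
E
```

```text
pics
top [ 0.29  -0.081  1.201] [-171.79, -0.06, -89.18]Traceback (most recent call last):
  File "<stdin>", line 7, in <module>
  File "h.py", line 6, in ray
    return p+d*(z-p[2])/d[2]
                        ~^^^
IndexError: invalid index to scalar variable.
```

```bash
sed -i 's/R=np.array(pic\["rotation"\])/R=Rotation.from_euler("xyz",pic["rotation"],degrees=True).as_matrix()/; 1a from scipy.spatial.transform import Rotation' h.py
cat > look.py <<'E'
from h import *
Z=dict(shim_slot_mid=.004,shim_hole_mid=.004,spacer_mid=.015,wedge_mid=.009,mallet_mid=.023,copper_mid=.015,bin=0,tray_blue=0,tray_green=0,tray_red=0)
def look(c,name=None,names=None,minc=0.2):
    pic=vision.grab_frame(c)
    if name: save(pic,name)
    for n in names or Z:
        for d in nets.landmark_of(pic,n):
            if d["confidence"]>minc: print(n,round(d["confidence"],2),np.round(d["point"]),np.round(ray(pic,d["point"],Z[n])[:2],3))
    return pic
E
python3 - <<'E'
from look import *
for c in ("top","side"): p=look(c,c); print(c,p["position"],p["rotation"])
s=state();print(s["clock"],s["tool_pos"],s["tool_rot"],s["grip_width"])
E
```

```text
shim_slot_mid 0.66 [280. 219.] [ 0.444 -0.064]
shim_hole_mid 0.74 [130. 223.] [0.427 0.317]
spacer_mid 0.63 [388. 289.] [ 0.274 -0.334]
spacer_mid 0.55 [362. 256.] [ 0.354 -0.269]
spacer_mid 0.5 [380. 228.] [ 0.424 -0.314]
wedge_mid 0.8 [228. 217.] [0.448 0.066]
mallet_mid 0.87 [331. 221.] [ 0.438 -0.192]
copper_mid 0.48 [180. 224.] [0.426 0.186]
bin 0.72 [139. 162.] [0.589 0.303]
tray_blue 0.88 [376. 168.] [ 0.582 -0.311]
tray_blue 0.5 [215. 146.] [0.635 0.108]
tray_green 0.71 [292. 156.] [ 0.61  -0.092]
tray_green 0.71 [450. 273.] [ 0.313 -0.493]
tray_red 0.81 [216. 147.] [0.63  0.105]
top [ 0.28977723 -0.08112658  1.20112894] [-1.71791226e+02 -6.04438807e-02 -8.91789008e+01]
shim_slot_mid 0.73 [283. 223.] [ 0.449 -0.078]
shim_hole_mid 0.66 [270. 145.] [0.43  0.322]
spacer_mid 0.86 [194. 310.] [ 0.267 -0.347]
spacer_mid 0.83 [274. 297.] [ 0.42  -0.324]
spacer_mid 0.66 [241. 284.] [ 0.355 -0.283]
wedge_mid 0.59 [281. 190.] [0.451 0.059]
mallet_mid 0.84 [280. 247.] [ 0.437 -0.186]
copper_mid 0.58 [359. 296.] [ 0.584 -0.33 ]
copper_mid 0.56 [268. 166.] [0.421 0.175]
bin 0.85 [322. 148.] [0.591 0.296]
tray_blue 0.74 [271. 147.] [0.432 0.313]
tray_blue 0.59 [359. 294.] [ 0.588 -0.311]
tray_green 0.84 [351. 231.] [ 0.607 -0.114]
tray_green 0.6 [215. 390.] [ 0.317 -0.503]
tray_red 0.61 [343. 184.] [0.624 0.09 ]
side [ 0.41159132 -0.90230493  0.65267333] [-125.63574421    0.71557536   -2.77702206]
1.2 [ 0.19290435 -0.59449515  0.22263926] [ 1.79998542e+02 -5.31022459e-04  1.79777436e+01] 0.08770762788916818
```

View pics/top.png

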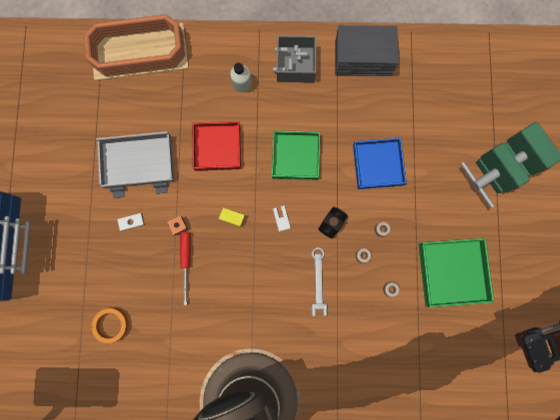

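View pics/side.png

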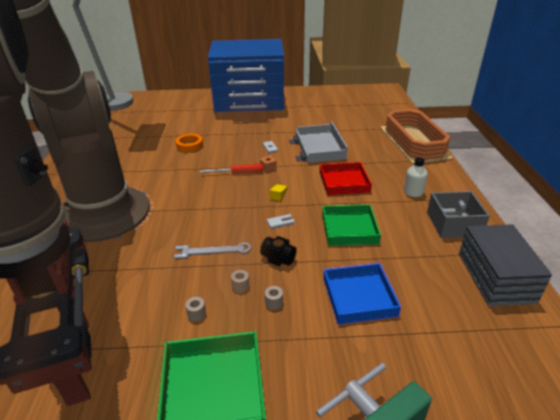

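```bash
python3 - <<'E'
from look import *
pic=vision.grab_frame("top")
H=dict(shim_slot_mid=.008,shim_hole_mid=.008,wedge_mid=.018,mallet_mid=.046,spacer_mid=.03,copper_mid=.03,bin=.035,tray_blue=.028,tray_green=.028,tray_red=.028)
for n,h in H.items():
    for d in nets.masks_of(pic,n):
        if d["confidence"]<.3: continue
        c=max(cv2.findContours(d["mask"].astype(np.uint8),0,2)[0],key=cv2.contourArea)[:,0]
        w=np.array([ray(pic,p,h)[:2] for p in c])
        (cx,cy),(a,b),t=cv2.minAreaRect((w*1000).astype(np.float32))
        if a<b: t+=90;a,b=b,a
        print(n,round(d["confidence"],2),np.round(d["point"]),"c",round(cx),round(cy),"size",round(a),round(b),"long axis yaw",round((t+90)%180-90,1))
im=pic["image"][120:310,110:420,::-1]
cv2.imwrite("pics/crop.png",cv2.resize(im,None,fx=2.58,fy=2.58,interpolation=cv2.INTER_CUBIC))
E
```

```text
shim_slot_mid 0.78 [279. 221.] c 446 -68 size 60 32 long axis yaw 15.9
shim_hole_mid 0.7 [130. 221.] c 432 313 size 63 33 long axis yaw -76.4
shim_hole_mid 0.5 [284. 218.] c 446 -68 size 60 31 long axis yaw 17.4
wedge_mid 0.7 [233. 214.] c 447 56 size 58 30 long axis yaw 71.1
mallet_mid 0.93 [335. 223.] c 434 -194 size 76 48 long axis yaw -36.2
spacer_mid 0.63 [391. 287.] c 273 -337 size 39 34 long axis yaw 89.2
spacer_mid 0.5 [363. 255.] c 354 -271 size 37 34 long axis yaw -89.2
spacer_mid 0.47 [382. 228.] c 422 -319 size 40 37 long axis yaw -0.7
copper_mid 0.66 [176. 222.] c 422 189 size 39 37 long axis yaw 27.9
bin 0.8 [139. 158.] c 573 300 size 187 157 long axis yaw -83.3
tray_blue 0.72 [381. 163.] c 589 -314 size 128 127 long axis yaw 6.2
tray_green 0.94 [455. 270.] c 318 -496 size 167 160 long axis yaw -85.0
tray_green 0.82 [294. 153.] c 607 -102 size 131 120 long axis yaw -1.1
```

View pics/crop.png

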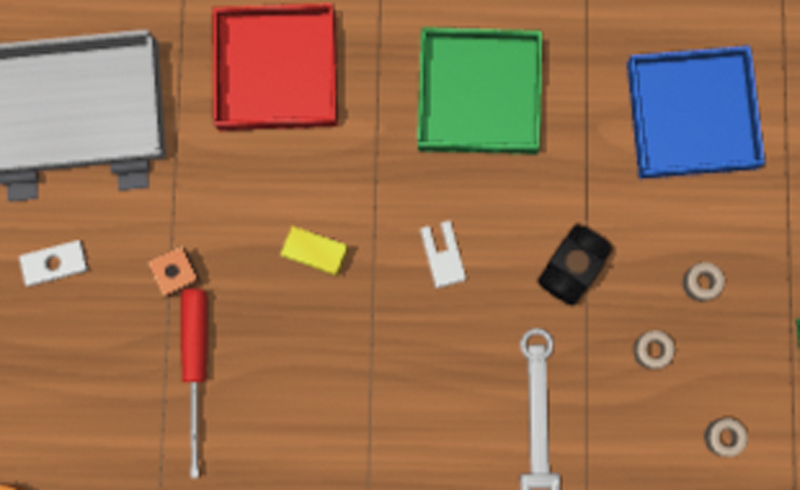

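Emit:
jog_arm:
  targets:
    - {"dp":[8.43,17.5,-4],"turn":-0.4}
    - {"dp":[8.43,17.5,-4],"turn":-0.4}
    - {"dp":[8.43,17.5,-4],"turn":-0.4}
    - {"dp":[8.43,17.5,-4],"turn":-0.4}
    - {"dp":[8.43,17.5,-4],"turn":-0.4}
    - {"dp":[8.43,17.5,-4],"turn":-0.4}
    - {"dp":[8.43,17.5,-4],"turn":-0.4}
    - {"dp":[8.43,17.5,-4],"turn":-0.4}
    - {"dp":[8.43,17.5,-4],"turn":-0.4}
    - {"dp":[8.43,17.5,-4],"turn":-0.4}
    - {"dp":[8.43,17.5,-4],"turn":-0.4}
    - {"dp":[8.43,17.5,-4],"turn":-0.4}
    - {"dp":[8.43,17.5,-4],"turn":-0.4}
    - {"dp":[8.43,17.5,-4],"turn":-0.4}
    - {"dp":[8.43,17.5,-4],"turn":-0.4}
    - {"dp":[8.43,17.5,-4],"turn":-0.4}
    - {"dp":[8.43,17.5,-4],"turn":-0.4}
    - {"dp":[8.43,17.5,-4],"turn":-0.4}
    - {"dp":[8.43,17.5,-4],"turn":-0.4}
  fingers: 0.36

```text
clock: 3.33
tool_pos: [0.4454, -0.0711, 0.1029]
tool_rot: [180.0, 0.0, 15.8]
wrist_force: [-0.2, -0.1, -0.8]
grip_width: 0.0598
grip_force: 0.0
```

```bash
python3 - <<'E'
from look import *
p=look("side",None,["shim_slot_mid","shim_hole_mid","wedge_mid","mallet_mid","bin"])
cv2.imwrite("pics/s1.png",cv2.resize(p["image"][100:320,180:420,::-1],None,fx=2.7,fy=2.7,interpolation=cv2.INTER_CUBIC))
E
```

```text
shim_slot_mid 0.79 [283. 222.] [ 0.448 -0.074]
shim_slot_mid 0.48 [320. 149.] [0.585 0.286]
shim_hole_mid 0.49 [352. 229.] [ 0.61  -0.111]
wedge_mid 0.44 [279. 189.] [0.445 0.064]
mallet_mid 0.55 [281. 250.] [ 0.438 -0.196]
bin 0.57 [320. 150.] [0.583 0.282]
```

View pics/s1.png

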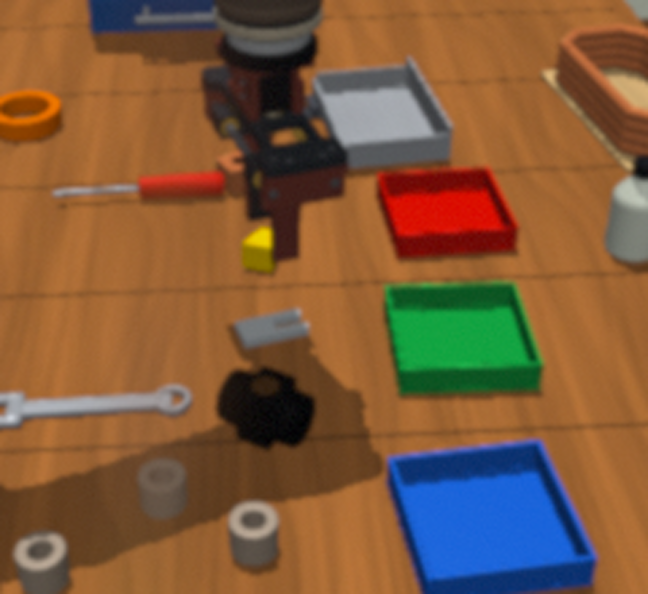

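Emit:
jog_arm:
  targets:
    - {"dp":[0,0,-1.2]}
    - {"dp":[0,0,-2.2]}
    - {"dp":[0,0,-2.9]}
    - {"dp":[0,0,-3.3]}
    - {"dp":[0,0,-3.35]}
    - {"dp":[0,0,-3.35]}
    - {"dp":[0,0,-3.35]}

```text
schema error: expected keys dp, turn
```

Emit:
jog_arm:
  targets:
    - {"dp":[0,0,0]}
    - {"dp":[0,0,0]}
    - {"dp":[0,0,0]}
    - {"dp":[0,0,0]}
    - {"dp":[0,0,0]}
    - {"dp":[0,0,0]}
    - {"dp":[0,0,0]}
    - {"dp":[0,0,0]}
  fingers: -1

```text
schema error: expected keys dp, turn
```

Emit:
jog_arm:
  targets:
    - {"dp":[0,0,-1.2],"turn":0}
    - {"dp":[0,0,-2.2],"turn":0}
    - {"dp":[0,0,-2.9],"turn":0}
    - {"dp":[0,0,-3.3],"turn":0}
    - {"dp":[0,0,-3.33],"turn":0}
    - {"dp":[0,0,-3.33],"turn":0}
    - {"dp":[0,0,-3.33],"turn":0}

```text
clock: 4.22
tool_pos: [0.4459, -0.0696, 0.0029]
tool_rot: [180.0, -0.0, 16.0]
wrist_force: [0.3, 0.1, 0.5]
grip_width: 0.0597
grip_force: 0.0
```

Emit:
jog_arm:
  targets:
    - {"dp":[0,0,0],"turn":0}
    - {"dp":[0,0,0],"turn":0}
    - {"dp":[0,0,0],"turn":0}
    - {"dp":[0,0,0],"turn":0}
    - {"dp":[0,0,0],"turn":0}
    - {"dp":[0,0,0],"turn":0}
    - {"dp":[0,0,0],"turn":0}
    - {"dp":[0,0,0],"turn":0}
  fingers: -1

```text
clock: 4.88
tool_pos: [0.4459, -0.0695, 0.003]
tool_rot: [180.0, -0.0, 16.0]
wrist_force: [-0.3, 0.9, 5.1]
grip_width: 0.0294
grip_force: 30.0
```

Emit:
jog_arm:
  targets:
    - {"dp":[0,0,1.2],"turn":0}
    - {"dp":[0,0,2.5],"turn":0}
    - {"dp":[0.2,0.6,3.6],"turn":-0.2}
    - {"dp":[0.7,1.7,4.2],"turn":-1}
    - {"dp":[4.93,10.92,4.2],"turn":-2.2}
    - {"dp":[4.93,10.92,4.2],"turn":-2.2}
    - {"dp":[4.93,10.92,4.2],"turn":-2.2}
    - {"dp":[4.93,10.92,4.2],"turn":-2.2}
    - {"dp":[4.93,10.92,4.2],"turn":-2.2}
    - {"dp":[4.93,10.92,4.2],"turn":-2.2}
    - {"dp":[4.93,10.92,4.2],"turn":-2.2}
    - {"dp":[4.93,10.92,4.2],"turn":-2.2}
    - {"dp":[4.93,10.92,4.2],"turn":-2.2}
    - {"dp":[4.93,10.92,4.2],"turn":-2.2}
    - {"dp":[4.93,10.92,4.2],"turn":-2.2}
    - {"dp":[4.93,10.92,4.2],"turn":-2.2}
    - {"dp":[4.93,10.92,4.2],"turn":-2.2}

```text
clock: 6.3
tool_pos: [0.5938, 0.2562, 0.1289]
tool_rot: [179.9, -0.0, 4.9]
wrist_force: [0.4, -0.2, -1.4]
grip_width: 0.0293
grip_force: 30.0
```

```bash
python3 - <<'E'
from look import *
p=look("side",None,["bin"])
K=np.array(p["intrinsics"]);R=Rotation.from_euler("xyz",p["rotation"],degrees=True).as_matrix()
im=p["image"][:,:,::-1].copy()
def proj(P):
    v=K@(R.T@(np.array(P)-p["position"]));return (v[:2]/v[2]).round().astype(int).tolist()
c,s=np.cos(np.radians(5)),np.sin(np.radians(5))
for x,y,z in [(-.06,-.09,.0),(.06,-.09,.0),(-.06,.09,.0),(.06,-.09,.045),(.06,.09,.045),(-.06,-.09,.027)]:
    cv2.circle(im,proj([.590+c*x-s*y,.300+s*x+c*y,z]),1,(0,0,255),-1)
cv2.imwrite("pics/s2.png",cv2.resize(im[90:230,250:400],None,fx=4,fy=4,interpolation=cv2.INTER_CUBIC))
E
```

```text
bin 0.55 [322. 150.] [0.59  0.287]
```

View pics/s2.png

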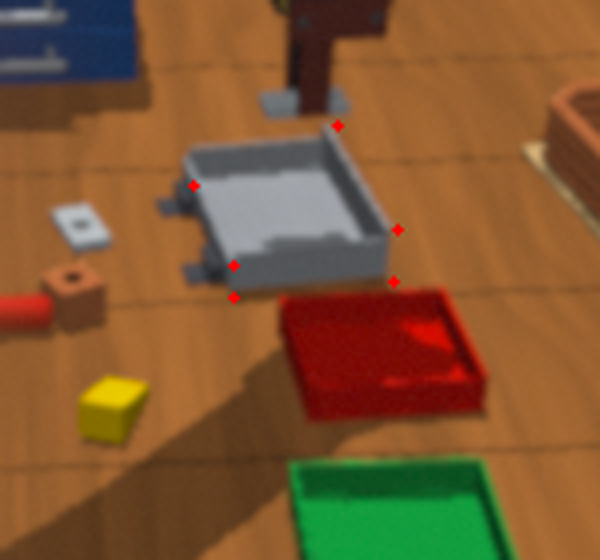

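Emit:
jog_arm:
  targets:
    - {"dp":[-0.07,0.2,-1.0],"turn":0}
    - {"dp":[-0.07,0.2,-2.0],"turn":0}
    - {"dp":[-0.07,0.2,-2.8],"turn":0}
    - {"dp":[-0.07,0.2,-3.4],"turn":0}
    - {"dp":[-0.07,0.2,-3.65],"turn":0}
    - {"dp":[-0.07,0.2,-3.75],"turn":0}
    - {"dp":[-0.07,0.2,-3.82],"turn":0}
    - {"dp":[-0.07,0.2,-3.82],"turn":0}
    - {"dp":[-0.07,0.2,-3.82],"turn":0}

```text
clock: 7.15
tool_pos: [0.5924, 0.2645, 0.0155]
tool_rot: [-180.0, -0.1, 5.0]
wrist_force: [0.1, 0.3, -0.9]
grip_width: 0.0294
grip_force: 30.0
```

Emit:
jog_arm:
  targets:
    - {"dp":[0,0,0],"turn":0}
    - {"dp":[0,0,0],"turn":0}
    - {"dp":[0,0,0],"turn":0}
    - {"dp":[0,0,0],"turn":0}
    - {"dp":[0,0,1.0],"turn":0}
    - {"dp":[0,0,2.0],"turn":0}
    - {"dp":[0,0,3.0],"turn":0}
    - {"dp":[0,0,3.8],"turn":0}
    - {"dp":[0,0,3.8],"turn":0}
  fingers: 0.02

```text
clock: 7.9
tool_pos: [0.5943, 0.2657, 0.1341]
tool_rot: [-179.8, -0.5, 5.0]
wrist_force: [0.5, 0.0, 0.5]
grip_width: 0.045
grip_force: 0.0
```

Emit:
jog_arm:
  targets:
    - {"dp":[-5.37,1.7,-0.5],"turn":19.8}
    - {"dp":[-5.37,1.7,-0.5],"turn":19.8}
    - {"dp":[-5.37,1.7,-0.5],"turn":19.8}
    - {"dp":[-5.37,1.7,-0.5],"turn":19.8}
    - {"dp":[-5.37,1.7,-0.5],"turn":19.8}
    - {"dp":[-5.37,1.7,-0.5],"turn":19.8}
    - {"dp":[-5.37,1.7,-0.5],"turn":19.8}
    - {"dp":[-5.37,1.7,-0.5],"turn":19.8}
    - {"dp":[-5.37,1.7,-0.5],"turn":19.8}
    - {"dp":[-5.37,1.7,-0.5],"turn":19.8}
    - {"dp":[-5.37,1.7,-0.5],"turn":19.8}
    - {"dp":[-5.37,1.7,-0.5],"turn":19.8}
    - {"dp":[-5.37,1.7,-0.5],"turn":19.8}
    - {"dp":[-5.37,1.7,-0.5],"turn":19.8}
    - {"dp":[-5.37,1.7,-0.5],"turn":19.8}
    - {"dp":[-5.37,1.7,-0.5],"turn":19.8}
    - {"dp":[-5.37,1.7,-0.5],"turn":19.8}
  fingers: 0.36

```text
clock: 9.32
tool_pos: [0.4305, 0.315, 0.113]
tool_rot: [-180.0, 0.0, 103.8]
wrist_force: [0.1, 0.2, -0.4]
grip_width: 0.0598
grip_force: 0.0
```

```bash
python3 - <<'E'
from look import *
p=look("side",None,["shim_hole_mid","copper_mid","shim_slot_mid"])
cv2.imwrite("pics/s3.png",cv2.resize(p["image"][70:210,230:380,::-1],None,fx=4,fy=4,interpolation=cv2.INTER_CUBIC))
E
```

```text
shim_hole_mid 0.61 [272. 146.] [0.434 0.317]
copper_mid 0.53 [266. 163.] [0.416 0.193]
shim_slot_mid 0.39 [321. 151.] [0.586 0.271]
```

View pics/s3.png

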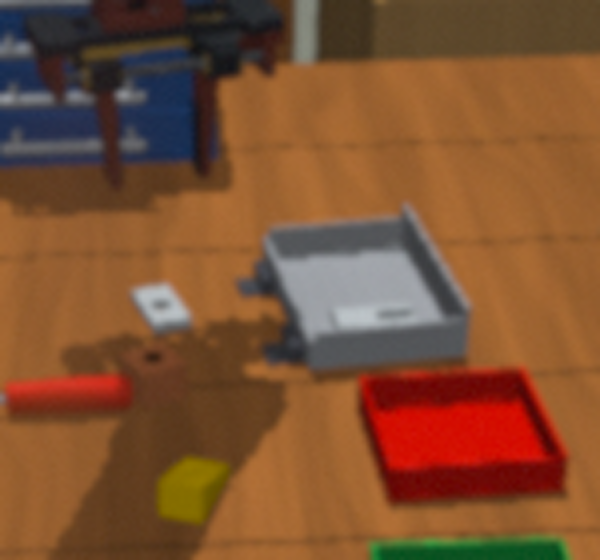

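Emit:
jog_arm:
  targets:
    - {"dp":[0,0,-1.2],"turn":0}
    - {"dp":[0,0,-2.4],"turn":0}
    - {"dp":[0,0,-3.2],"turn":0}
    - {"dp":[0,0,-3.6],"turn":0}
    - {"dp":[0,0,-3.68],"turn":0}
    - {"dp":[0,0,-3.68],"turn":0}
    - {"dp":[0,0,-3.68],"turn":0}

```text
clock: 10.1
tool_pos: [0.4311, 0.316, 0.004]
tool_rot: [179.9, -0.0, 104.0]
wrist_force: [0.8, -0.0, -0.1]
grip_width: 0.0598
grip_force: 0.0
```

Emit:
jog_arm:
  targets:
    - {"dp":[0,0,0],"turn":0}
    - {"dp":[0,0,0],"turn":0}
    - {"dp":[0,0,0],"turn":0}
    - {"dp":[0,0,0],"turn":0}
    - {"dp":[0,0,0],"turn":0}
    - {"dp":[0,0,0],"turn":0}
    - {"dp":[0,0,0],"turn":0}
    - {"dp":[0,0,0],"turn":0}
  fingers: -1

```text
clock: 10.77
tool_pos: [0.4307, 0.3151, 0.0031]
tool_rot: [180.0, 0.0, 104.0]
wrist_force: [-0.7, -0.8, 5.9]
grip_width: 0.0294
grip_force: 30.0
```

Emit:
jog_arm:
  targets:
    - {"dp":[0,0,1.2],"turn":0}
    - {"dp":[0,0,2.4],"turn":0}
    - {"dp":[0.4,0.1,3.4],"turn":-0.4}
    - {"dp":[1.4,0.3,3.6],"turn":-1}
    - {"dp":[2.7,0.5,3.6],"turn":-1.8}
    - {"dp":[4,0.7,3.6],"turn":-1.8}
    - {"dp":[5.13,0.93,3.6],"turn":-1.8}
    - {"dp":[5.13,0.93,3.6],"turn":-1.8}
    - {"dp":[5.13,0.93,3.6],"turn":-1.8}
    - {"dp":[5.13,0.93,2.6],"turn":-1.8}
    - {"dp":[5.13,0.93,1.6],"turn":-1.8}
    - {"dp":[5.13,0.93,0.9],"turn":-1.8}
    - {"dp":[5.13,0.93,0.6],"turn":-1.8}
    - {"dp":[5.13,0.93,0.45],"turn":-1.8}
    - {"dp":[5.13,0.93,0.38],"turn":-1.8}
    - {"dp":[5.13,0.93,0.38],"turn":-1.8}
    - {"dp":[5.13,0.93,0.38],"turn":-1.8}

```text
clock: 12.18
tool_pos: [0.5849, 0.3437, 0.0157]
tool_rot: [179.9, -0.1, 95.0]
wrist_force: [0.9, -0.2, -0.9]
grip_width: 0.0292
grip_force: 30.0
```

Emit:
jog_arm:
  targets:
    - {"dp":[0,0,0],"turn":0}
    - {"dp":[0,0,0],"turn":0}
    - {"dp":[0,0,0],"turn":0}
    - {"dp":[0,0,0],"turn":0}
    - {"dp":[0,0,1.0],"turn":0}
    - {"dp":[0,0,2.0],"turn":0}
    - {"dp":[0,0,3.0],"turn":0}
    - {"dp":[0,0,3.8],"turn":0}
    - {"dp":[0,0,3.8],"turn":0}
  fingers: 0.02

```text
clock: 12.93
tool_pos: [0.5865, 0.3452, 0.1342]
tool_rot: [179.6, -0.2, 95.0]
wrist_force: [0.4, 1.1, 0.2]
grip_width: 0.045
grip_force: 0.0
```

Emit:
jog_arm:
  targets:
    - {"dp":[-5.47,-22.07,0],"turn":-3}
    - {"dp":[-5.47,-22.07,0],"turn":-3}
    - {"dp":[-5.47,-22.07,0],"turn":-3}
    - {"dp":[-5.47,-22.07,0],"turn":-3}
    - {"dp":[-5.47,-22.07,0],"turn":-3}
    - {"dp":[-5.47,-22.07,0],"turn":-3}
    - {"dp":[-5.47,-22.07,0],"turn":-3}
    - {"dp":[-5.47,-22.07,0],"turn":-3}
    - {"dp":[-5.47,-22.07,0],"turn":-3}
    - {"dp":[-5.47,-22.07,0],"turn":-3}
    - {"dp":[-5.47,-22.07,0],"turn":-3}
    - {"dp":[-5.47,-22.07,0],"turn":-3}
    - {"dp":[-5.47,-22.07,0],"turn":-3}
    - {"dp":[-5.47,-22.07,0],"turn":-3}
    - {"dp":[-5.47,-22.07,0],"turn":-3}
    - {"dp":[-5.47,-22.07,0],"turn":-3}
    - {"dp":[-5.47,-22.07,0],"turn":-3}
    - {"dp":[-5.47,-22.07,0],"turn":-3}
    - {"dp":[-5.47,-22.07,0],"turn":-3}
    - {"dp":[-5.47,-22.07,0],"turn":-3}
  fingers: 0.5

```text
clock: 14.6
tool_pos: [0.4206, -0.3177, 0.128]
tool_rot: [-180.0, -0.0, 80.1]
wrist_force: [0.1, 1.0, 0.0]
grip_width: 0.0657
grip_force: 0.0
```

```bash
python3 - <<'E'
from look import *
p=look("side",None,["spacer_mid","tray_blue","shim_hole_mid","shim_slot_mid","mallet_mid","wedge_mid"])
a=cv2.resize(p["image"][120:180,280:370,::-1],None,fx=6,fy=6,interpolation=cv2.INTER_CUBIC)
b=cv2.resize(p["image"][200:350,180:420,::-1],(540,338),interpolation=cv2.INTER_CUBIC)
cv2.imwrite("pics/s4.png",cv2.resize(np.vstack([a,b]),None,fx=.85,fy=.85))
look("top",None,["shim_hole_mid","shim_slot_mid","tray_blue","tray_green","tray_red","wedge_mid"])
E
```

```text
spacer_mid 0.88 [195. 309.] [ 0.269 -0.345]
spacer_mid 0.86 [273. 297.] [ 0.418 -0.324]
spacer_mid 0.77 [241. 286.] [ 0.353 -0.289]
tray_blue 0.59 [359. 297.] [ 0.588 -0.32 ]
shim_hole_mid 0.69 [321. 137.] [0.595 0.365]
shim_slot_mid 0.5 [325. 150.] [0.596 0.274]
mallet_mid 0.68 [280. 251.] [ 0.437 -0.2  ]
wedge_mid 0.63 [317. 138.] [0.582 0.35 ]
wedge_mid 0.39 [317. 148.] [0.573 0.285]
shim_hole_mid 0.51 [122. 163.] [0.585 0.345]
shim_slot_mid 0.75 [151. 160.] [0.594 0.272]
tray_blue 0.88 [376. 165.] [ 0.588 -0.311]
tray_green 0.7 [291. 156.] [ 0.609 -0.091]
tray_red 0.81 [215. 147.] [0.63  0.108]
wedge_mid 0.52 [233. 216.] [0.45  0.054]
wedge_mid 0.39 [138. 162.] [0.587 0.302]
```

View pics/s4.png

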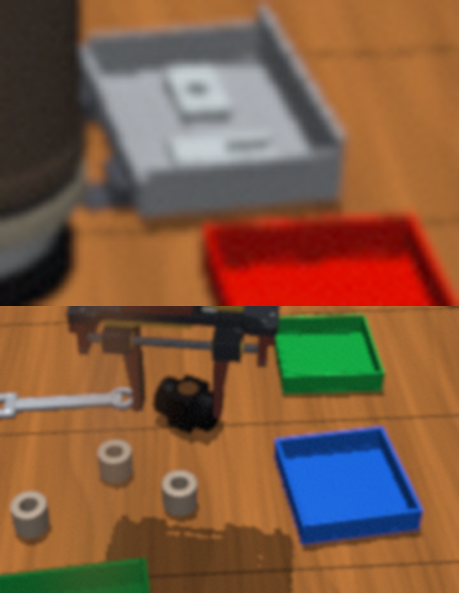

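Emit:
jog_arm:
  targets:
    - {"dp":[0,-0.05,-1.2],"turn":0}
    - {"dp":[0,-0.05,-2.4],"turn":0}
    - {"dp":[0,-0.05,-3.3],"turn":0}
    - {"dp":[0,-0.05,-3.8],"turn":0}
    - {"dp":[0,-0.05,-3.98],"turn":0}
    - {"dp":[0,-0.05,-3.98],"turn":0}
    - {"dp":[0,-0.05,-3.98],"turn":0}

```text
clock: 15.88
tool_pos: [0.4208, -0.3207, 0.0093]
tool_rot: [180.0, 0.0, 80.0]
wrist_force: [0.2, -0.0, 0.2]
grip_width: 0.0659
grip_force: 0.0
```

Emit:
jog_arm:
  targets:
    - {"dp":[0,0,0],"turn":0}
    - {"dp":[0,0,0],"turn":0}
    - {"dp":[0,0,0],"turn":0}
    - {"dp":[0,0,0],"turn":0}
    - {"dp":[0,0,0],"turn":0}
    - {"dp":[0,0,0],"turn":0}
    - {"dp":[0,0,0],"turn":0}
    - {"dp":[0,0,0],"turn":0}
  fingers: -1

```text
clock: 16.55
tool_pos: [0.4204, -0.3208, 0.0092]
tool_rot: [180.0, 0.0, 80.0]
wrist_force: [-1.6, 0.3, 5.4]
grip_width: 0.0343
grip_force: 30.0
```

Emit:
jog_arm:
  targets:
    - {"dp":[0,0,0.6],"turn":0}
    - {"dp":[0,0,1.5],"turn":0}
    - {"dp":[0,0,2.5],"turn":0}
    - {"dp":[0.8,0.05,3.2],"turn":0}
    - {"dp":[2,0.1,3.2],"turn":0}
    - {"dp":[3.2,0.15,3.2],"turn":0}
    - {"dp":[4.4,0.2,3.2],"turn":0}
    - {"dp":[5.2,0.2,3.2],"turn":0}
    - {"dp":[5.57,0.2,3.2],"turn":0}
    - {"dp":[5.57,0.2,3.2],"turn":0}
    - {"dp":[5.57,0.2,3.2],"turn":0}

```text
clock: 17.47
tool_pos: [0.5872, -0.3139, 0.1039]
tool_rot: [-179.9, -0.0, 80.0]
wrist_force: [-1.2, 0.8, -1.5]
grip_width: 0.0346
grip_force: 30.0
```

```bash
python3 - <<'E'
from look import *
p=look("side",None,["spacer_mid"])
cv2.imwrite("pics/s5.png",cv2.resize(p["image"][180:350,260:440,::-1],None,fx=3,fy=3,interpolation=cv2.INTER_CUBIC))
E
```

```text
spacer_mid 0.85 [360. 254.] [ 0.609 -0.212]
spacer_mid 0.69 [198. 310.] [ 0.274 -0.346]
spacer_mid 0.61 [238. 282.] [ 0.348 -0.279]
```

View pics/s5.png

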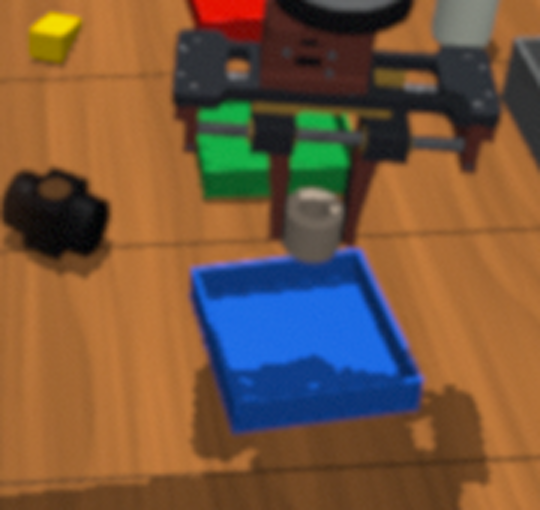

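Emit:
jog_arm:
  targets:
    - {"dp":[0,0.3,-0.8],"turn":0}
    - {"dp":[0,0.3,-1.6],"turn":0}
    - {"dp":[0,0.3,-2.3],"turn":0}
    - {"dp":[0,0.3,-2.7],"turn":0}
    - {"dp":[0,0.3,-2.9],"turn":0}
    - {"dp":[0,0.3,-2.97],"turn":0}
    - {"dp":[0,0.3,-3.03],"turn":0}
    - {"dp":[0,0.3,-3.03],"turn":0}
    - {"dp":[0,0.3,-3.03],"turn":0}
    - {"dp":[0,0.3,-3.03],"turn":0}

```text
clock: 18.4
tool_pos: [0.588, -0.3059, 0.0149]
tool_rot: [179.9, 0.0, 80.0]
wrist_force: [-0.3, 0.3, -1.5]
grip_width: 0.034
grip_force: 30.0
```

Emit:
jog_arm:
  targets:
    - {"dp":[0,0,0],"turn":0}
    - {"dp":[0,0,0],"turn":0}
    - {"dp":[0,0,0],"turn":0}
    - {"dp":[0,0,0],"turn":0}
    - {"dp":[0,0,0],"turn":0}
    - {"dp":[0,0,0.6],"turn":0}
    - {"dp":[0,0,1.6],"turn":0}
    - {"dp":[0,0,2.6],"turn":0}
    - {"dp":[0,0,3.6],"turn":0}
    - {"dp":[0,0,3.6],"turn":0}
  fingers: 0.14

```text
clock: 19.23
tool_pos: [0.5907, -0.3064, 0.1284]
tool_rot: [179.5, 0.1, 80.0]
wrist_force: [2.1, 0.7, 0.7]
grip_width: 0.0504
grip_force: 0.0
```

Emit:
jog_arm:
  targets:
    - {"dp":[-4.65,12.2,0],"turn":-2}
    - {"dp":[-4.65,12.2,0],"turn":-2}
    - {"dp":[-4.65,12.2,0],"turn":-2}
    - {"dp":[-4.65,12.2,0],"turn":-2}
    - {"dp":[-4.65,12.2,0],"turn":-2}
    - {"dp":[-4.65,12.2,0],"turn":-2}
    - {"dp":[-4.65,12.2,0],"turn":-2}
    - {"dp":[-4.65,12.2,0],"turn":-2}
    - {"dp":[-4.65,12.2,0],"turn":-2}
    - {"dp":[-4.65,12.2,0],"turn":-2}
    - {"dp":[-4.65,12.2,0],"turn":-2}
    - {"dp":[-4.65,12.2,0],"turn":-2}
    - {"dp":[-4.65,12.2,0],"turn":-2}
    - {"dp":[-4.65,12.2,0],"turn":-2}
  fingers: 0.36

```text
clock: 20.4
tool_pos: [0.4484, 0.059, 0.1217]
tool_rot: [180.0, 0.0, 69.9]
wrist_force: [-0.2, -0.9, -0.8]
grip_width: 0.0596
grip_force: 0.0
```

```bash
python3 - <<'E'
from look import *
p=look("side",None,["spacer_mid","wedge_mid","mallet_mid"])
cv2.imwrite("pics/s6.png",cv2.resize(p["image"][160:350,230:440,::-1],None,fx=3,fy=3,interpolation=cv2.INTER_CUBIC))
E
```

```text
spacer_mid 0.92 [357. 288.] [ 0.583 -0.309]
spacer_mid 0.89 [236. 282.] [ 0.343 -0.277]
spacer_mid 0.67 [195. 309.] [ 0.269 -0.345]
wedge_mid 0.54 [277. 190.] [0.441 0.058]
wedge_mid 0.53 [318. 137.] [0.587 0.353]
wedge_mid 0.48 [278. 251.] [ 0.434 -0.185]
mallet_mid 0.83 [282. 250.] [ 0.442 -0.197]
```

View pics/s6.png

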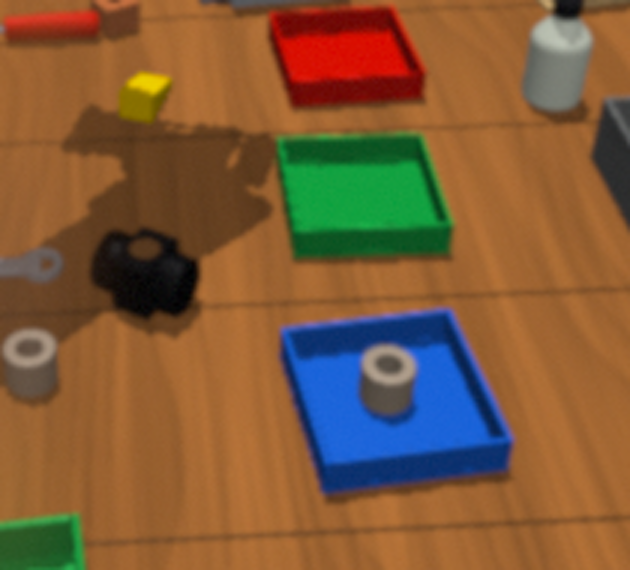

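Emit:
jog_arm:
  targets:
    - {"dp":[0,0,-1.2],"turn":0}
    - {"dp":[0,0,-2.4],"turn":0}
    - {"dp":[0,0,-3.3],"turn":0}
    - {"dp":[0,0,-3.75],"turn":0}
    - {"dp":[0,0,-3.87],"turn":0}
    - {"dp":[0,0,-3.87],"turn":0}
    - {"dp":[0,0,-3.87],"turn":0}

```text
clock: 21.18
tool_pos: [0.4484, 0.0605, 0.0063]
tool_rot: [180.0, -0.0, 70.0]
wrist_force: [0.1, 0.0, 1.3]
grip_width: 0.0593
grip_force: 0.0
```

Emit:
jog_arm:
  targets:
    - {"dp":[0,0,0],"turn":0}
    - {"dp":[0,0,0],"turn":0}
    - {"dp":[0,0,0],"turn":0}
    - {"dp":[0,0,0],"turn":0}
    - {"dp":[0,0,0],"turn":0}
    - {"dp":[0,0,0],"turn":0}
    - {"dp":[0,0,0],"turn":0}
    - {"dp":[0,0,0],"turn":0}
  fingers: -1

```text
clock: 21.85
tool_pos: [0.4482, 0.0603, 0.0062]
tool_rot: [180.0, 0.0, 70.0]
wrist_force: [-1.8, -0.7, 6.3]
grip_width: 0.0298
grip_force: 30.0
```

Emit:
jog_arm:
  targets:
    - {"dp":[0,0,1],"turn":0}
    - {"dp":[0,0,2],"turn":0}
    - {"dp":[0.4,-0.4,3],"turn":0.5}
    - {"dp":[1.2,-1.2,3.3],"turn":1.5}
    - {"dp":[2.1,-2.1,3.3],"turn":2.5}
    - {"dp":[3,-3,3.3],"turn":3.5}
    - {"dp":[3.9,-3.9,3.3],"turn":4}
    - {"dp":[4.8,-4.8,3.3],"turn":4}
    - {"dp":[5.32,-5.33,3.3],"turn":4}
    - {"dp":[5.32,-5.33,3.3],"turn":4}
    - {"dp":[5.32,-5.33,2.4],"turn":4}
    - {"dp":[5.32,-5.33,1.5],"turn":4}
    - {"dp":[5.32,-5.33,0.8],"turn":4}
    - {"dp":[5.32,-5.33,0.4],"turn":4}
    - {"dp":[5.32,-5.33,0.25],"turn":4}
    - {"dp":[5.32,-5.33,0.17],"turn":4}
    - {"dp":[5.32,-5.33,0.17],"turn":4}
    - {"dp":[5.32,-5.33,0.17],"turn":4}

```text
clock: 23.35
tool_pos: [0.6083, -0.0993, 0.0121]
tool_rot: [179.9, 0.0, 90.0]
wrist_force: [0.3, -0.5, -0.5]
grip_width: 0.0297
grip_force: 30.0
```

Emit:
jog_arm:
  targets:
    - {"dp":[0,0,0],"turn":0}
    - {"dp":[0,0,0],"turn":0}
    - {"dp":[0,0,0],"turn":0}
    - {"dp":[0,0,0],"turn":0}
    - {"dp":[0,0,0.6],"turn":0}
    - {"dp":[0,0,1.6],"turn":0}
    - {"dp":[0,0,2.8],"turn":0}
    - {"dp":[0,0,4],"turn":0}
    - {"dp":[0,0,4],"turn":0}
  fingers: 0.1

```text
clock: 24.1
tool_pos: [0.6113, -0.0991, 0.1382]
tool_rot: [179.4, 0.1, 90.0]
wrist_force: [0.3, 0.7, -0.1]
grip_width: 0.0486
grip_force: 0.0
```

Emit:
jog_arm:
  targets:
    - {"dp":[-5.67,-3.1,0],"turn":10.8}
    - {"dp":[-5.67,-3.1,0],"turn":10.8}
    - {"dp":[-5.67,-3.1,0],"turn":10.8}
    - {"dp":[-5.67,-3.1,0],"turn":10.8}
    - {"dp":[-5.67,-3.1,0],"turn":10.8}
    - {"dp":[-5.67,-3.1,0],"turn":10.8}
    - {"dp":[-5.67,-3.1,0],"turn":10.8}
    - {"dp":[-5.67,-3.1,0],"turn":10.8}
    - {"dp":[-5.67,-3.1,0],"turn":10.8}
    - {"dp":[-5.67,-3.1,0],"turn":10.8}
    - {"dp":[-5.67,-3.1,0],"turn":10.8}
    - {"dp":[-5.67,-3.1,0],"turn":10.8}
  fingers: 1

```text
clock: 25.1
tool_pos: [0.4375, -0.1923, 0.1309]
tool_rot: [-180.0, 0.0, 143.9]
wrist_force: [1.0, -0.9, 0.5]
grip_width: 0.0877
grip_force: 0.0
```

```bash
python3 - <<'E'
from look import *
p=look("side",None,["wedge_mid","mallet_mid","tray_red"])
cv2.imwrite("pics/s7.png",cv2.resize(p["image"][150:300,240:400,::-1],None,fx=3.5,fy=3.5,interpolation=cv2.INTER_CUBIC))
E
```

```text
wedge_mid 0.6 [351. 222.] [ 0.612 -0.093]
mallet_mid 0.9 [280. 250.] [ 0.436 -0.198]
tray_red 0.93 [344. 183.] [0.625 0.093]
tray_red 0.7 [280. 250.] [ 0.438 -0.17 ]
```

View pics/s7.png

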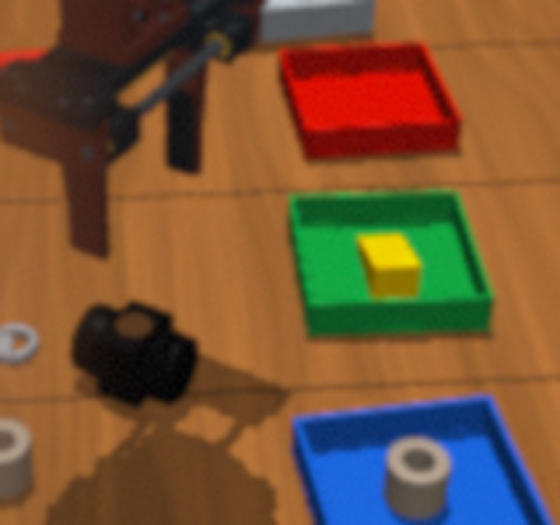

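Emit:
jog_arm:
  targets:
    - {"dp":[0,-0.1,-1.1],"turn":0}
    - {"dp":[0,-0.1,-2.2],"turn":0}
    - {"dp":[0,-0.1,-3.2],"turn":0}
    - {"dp":[0,-0.1,-3.9],"turn":0}
    - {"dp":[0,-0.1,-4.1],"turn":0}
    - {"dp":[0,-0.1,-4.1],"turn":0}
    - {"dp":[0,-0.1,-4.1],"turn":0}

```text
clock: 25.88
tool_pos: [0.438, -0.1952, 0.0085]
tool_rot: [180.0, 0.0, 144.0]
wrist_force: [1.0, -0.5, 0.4]
grip_width: 0.0875
grip_force: 0.0
```

Emit:
jog_arm:
  targets:
    - {"dp":[0,0,0],"turn":0}
    - {"dp":[0,0,0],"turn":0}
    - {"dp":[0,0,0],"turn":0}
    - {"dp":[0,0,0],"turn":0}
    - {"dp":[0,0,0],"turn":0}
    - {"dp":[0,0,0],"turn":0}
    - {"dp":[0,0,0],"turn":0}
    - {"dp":[0,0,0],"turn":0}
    - {"dp":[0,0,0],"turn":0}
  fingers: -1

```text
clock: 26.63
tool_pos: [0.4371, -0.1959, 0.008]
tool_rot: [-179.9, -0.0, 144.0]
wrist_force: [-2.9, -3.1, 5.8]
grip_width: 0.046
grip_force: 29.8
```

Emit:
jog_arm:
  targets:
    - {"dp":[0,0,0.8],"turn":0}
    - {"dp":[0,0,1.8],"turn":0}
    - {"dp":[0,0,2.8],"turn":0}
    - {"dp":[0.3,0.5,3.8],"turn":-0.8}
    - {"dp":[1,1.6,3.8],"turn":-2}
    - {"dp":[1.7,2.6,3.8],"turn":-3.2}
    - {"dp":[2.4,3.7,3.8],"turn":-4.4}
    - {"dp":[3.1,4.8,3.8],"turn":-5.6}
    - {"dp":[3.8,5.9,3.8],"turn":-6.8}
    - {"dp":[4.5,7,3.8],"turn":-8}
    - {"dp":[5.2,8.1,3.8],"turn":-9.2}
    - {"dp":[5.9,9.2,3.8],"turn":-10.4}
    - {"dp":[6.33,9.93,3.8],"turn":-10.4}
    - {"dp":[6.33,9.93,3.8],"turn":-10.4}
    - {"dp":[6.33,9.93,3.8],"turn":-10.4}

```text
clock: 27.88
tool_pos: [0.6267, 0.1051, 0.1208]
tool_rot: [-179.9, -0.1, 92.2]
wrist_force: [-0.5, -1.5, -2.7]
grip_width: 0.0459
grip_force: 29.8
```

Emit:
jog_arm:
  targets:
    - {"dp":[0,0,-1],"turn":0}
    - {"dp":[0,0,-2],"turn":0}
    - {"dp":[0,0,-2.8],"turn":0}
    - {"dp":[0,0,-3.3],"turn":0}
    - {"dp":[0,0,-3.5],"turn":0}
    - {"dp":[0,0,-3.58],"turn":0}
    - {"dp":[0,0,-3.64],"turn":0}
    - {"dp":[0,0,-3.64],"turn":0}
    - {"dp":[0,0,-3.64],"turn":0}

```text
clock: 28.63
tool_pos: [0.6282, 0.1026, 0.014]
tool_rot: [179.9, -0.0, 92.0]
wrist_force: [-0.2, -0.9, -3.3]
grip_width: 0.0464
grip_force: 29.8
```

Release, rise and back off toward the robot for a clear view.

Emit:
jog_arm:
  targets:
    - {"dp":[0,0,0],"turn":0}
    - {"dp":[0,0,0],"turn":0}
    - {"dp":[0,0,0],"turn":0}
    - {"dp":[0,0,0],"turn":0}
    - {"dp":[0,0,0],"turn":0}
    - {"dp":[0,0,0.8],"turn":0}
    - {"dp":[0,0,2],"turn":0}
    - {"dp":[0,0,3.2],"turn":0}
    - {"dp":[0,0,4.4],"turn":0}
    - {"dp":[-1,-0.3,5],"turn":0}
    - {"dp":[-2,-0.6,5.5],"turn":0}
    - {"dp":[-3,-1,6],"turn":0}
    - {"dp":[-4,-1.3,6.5],"turn":0}
    - {"dp":[-5,-1.6,7],"turn":0}
    - {"dp":[-6,-2,7],"turn":0}
    - {"dp":[-7,-2,7],"turn":0}
    - {"dp":[-7,-2,7],"turn":0}
    - {"dp":[-7,-2,7],"turn":0}
    - {"dp":[-7,-2,7],"turn":0}
  fingers: 0.5

```text
clock: 30.22
tool_pos: [0.4182, 0.0424, 0.2232]
tool_rot: [179.9, 0.0, 92.0]
wrist_force: [0.7, -0.9, -0.3]
grip_width: 0.0661
grip_force: 0.0
```

```bash
python3 - <<'E'
from look import *
a=vision.grab_frame("side")["image"][110:340,230:420,::-1]
b=vision.grab_frame("top")["image"][110:300,90:420,::-1]
a=cv2.resize(a,None,fx=1.6,fy=1.6,interpolation=cv2.INTER_CUBIC);b=cv2.resize(b,(480,368*480//480)[:2],interpolation=cv2.INTER_CUBIC) if 0 else cv2.resize(b,None,fx=1.45,fy=1.45,interpolation=cv2.INTER_CUBIC)
h=max(a.shape[0],b.shape[0])
pad=lambda i:cv2.copyMakeBorder(i,0,h-i.shape[0],0,0,0)
o=np.hstack([pad(a),pad(b)]);cv2.imwrite("pics/end.png",o);print(o.shape)
look("top",None,["copper_mid","mallet_mid"])
E
```

```text
(368, 782, 3)
mallet_mid 0.77 [215. 142.] [0.638 0.105]
mallet_mid 0.62 [121. 162.] [0.58  0.342]
```

View pics/end.png

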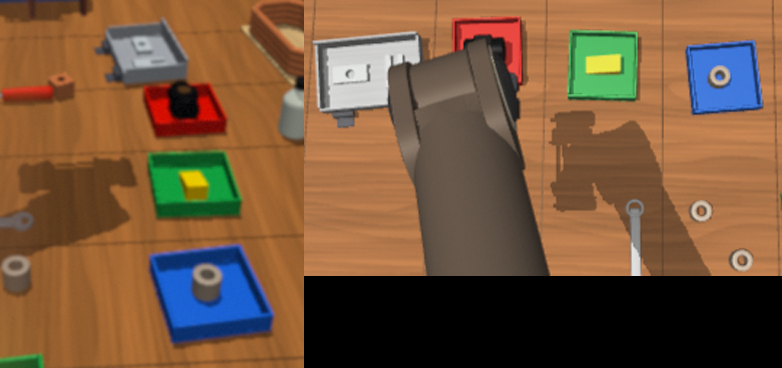

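Everything shows in its place: the shims are flat and apart in the bin, the spacer is upright, the wedge and mallet are in their trays, and the copper block has not moved.

```bash
python3 -c "
from station import workorder; print(workorder.finish_job())"
```

```text
the job is handed in; nothing more can be done
None
```

The job is handed in at about 30 s: both shims lie flat and apart in the steel bin, the farthest spacer stands upright in the blue tray, the wedge is in the smaller green tray, the mallet head is in the red tray, and the copper block was left alone.

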